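# Clamp a glued adaptor in the ratchet press

### The arm

A 6-joint arm with a two-finger parallel gripper is mounted at the origin on a cart in front of the work surface, level with it; the furniture and walls round the work are solid. World frame = base frame: x ahead of the robot, y to its left, z up, the work surface at z = 0. Lengths are in m, angles in degrees, forces in N, time in s.
With the tool pointing down it reaches from about 0.35 to 0.875 m from the base axis. Payload 4.2 kg.
Tool frame: the origin (TCP) lies midway between the tips of the shut fingers; the grasp point (between the pads) lies 19 mm behind it; z points along the fingers, y is the line along which they close (so a half turn about z gives the same grasp; the last joint's range is limited). The gripper opens to 87 mm and grips with 3 to 60 N. Pads are 19 mm wide; open, the fingers measure 117 mm over their backs; the gripper's body (75 mm by 190 mm) begins 51 mm behind the grasp point.
Start: joints at [-55.6, 22.042, 0.453, 0, -68.411, -14.817], TCP at [0.21, -0.589, 0.223] pointing down, gripper open.
Joint ranges: [-179.83, 179.83], [-69.29, 118.12], [-61.27, 80.66], [-181.25, 117.63], [-171.15, -9.14], [-177.46, 177.46]. Speed limits (degrees/s): [159.86, 159.86, 180, 180, 180, 180].

### API

Orientations are given as a 3x3 rotation matrix whose columns are the frame's x, y, z axes.
In Python, from station import r, eyes, finish_job gives the robot as it stands (r), with the cameras (eyes) and the job as plain functions.
- The arm moves only by the tool jog_arm, called as name(argument=value, ...) on one line, values as JSON. Schema: {"type":"object","properties":{"offsets":{"type":"object","properties":{"ticks":{"type":"array","items":{"type":"array","items":{"type":"number"},"minItems":7,"maxItems":7},"minItems":1,"maxItems":8}},"additionalProperties":false,"required":["ticks"]},"only":{"type":"string"},"quiet":{"type":"boolean"},"lines":{"type":"string"}},"required":["offsets"],"additionalProperties":false}. offsets is an object whose key "ticks" holds a list of rows, 1 to 8 of them, each of 7 numbers: the opening from 0.0 (shut) to 1.0 (fully open), then dx, dy, dz in m, then a rotation vector rx, ry, rz in degrees; each row is the pose to reach, as a shift and turn from the pose commanded when the call began, along the tool's axes at that moment; what a row does not reach only later rows make up. A row lasts 1/10 s, in which the tool goes at most 0.05 m and 8.59 degrees, less where a joint would pass 70% of its speed; a pose out of reach is approached as far as the arm can. The fingers move at their own pace and stop on an object; the grip force is fixed at half the most. Time passes only in rows, so rows that do not move let the fingers close. The tool returns the time, the measured TCP pose, the force, the opening and the grip force at its end. only (a regular expression) keeps the lines of the reply that match it, lines (a string "A,B") keeps lines A to B, and quiet returns only ok. Input that does not fit is refused with a message, and nothing moves.
- r.sense(): the state, without advancing time (a new reading comes with each control period).
- eyes.capture(name): name is "scene" or "top" or "wrist"; returns a dict with "pixels" (400x640x3 uint8, red, green, blue), "z_map" (400x640 float32, m along the optical axis (not along the pixel's ray), 0 where there is no reading), "K" (3x3 intrinsics, pixels), "world_from_camera" (4x4, takes a point from camera to world coordinates). Camera axes: x right, y up, looking along -z (the intrinsics and any distortion apply to the point x, -y, -z); pixel columns grow to the right and rows downward; lengths in m; the calibration is good to about 2 mm. A picture is of the moment at which its call begins.
- finish_job(): hands the job in; it is judged then, once.
The state is a dict: "time_s": time; "joints": joint angles; "joint_velocities": joint speeds; "effort": joint torques, N m; "tcp_pos": TCP position; "ee_rot": TCP orientation; "wrist_force": force on the tool from outside, world axes, zero at the start; "moment": the same for the moment, N m; "gripper_width": opening from 0.0 (shut) to 1.0 (fully open); "gripper_force": force on a finger pad.
Only numpy, scipy, OpenCV 4.12 (cv2) and the standard library are available. Lean on these libraries where they do the work, as an engineer would, in place of code of your own. Each camera call takes 0.05 s, during which the arm holds its last target. There are 200 camera calls.

### The job

The black mains adaptor has just been glued and has to be clamped in the ratchet press. Take the glue bottle off the front of the press and stand it upright on the bench, lift the press's knob until the pawl holds the pad well clear, let go, and slide the adaptor flat and lengthwise between the fences, fully home against the rear stop; then press the pawl's thumb plate down until the pad has sunk onto the adaptor, and let go so that the pawl springs back. Leave all the other things on the bench where they are.

Things in the scene. Friction and masses are not known exactly. Their poses are not given: they have to be found in the camera images.
- press: the fixed ratchet press. Frame: origin at bench level under the middle of the adaptor's seat, +x from its open front (robot's side) to its back, +y to its left. Grey base plate 14 mm thick, x -78 to +112, y -70 to +70 mm. At its back a housing (x 68 to 102, y -36 to +23, 118 mm high) guides the upright rail (axis x = 85, y = 0)
- seat (a point): middle of the adaptor's seat on the bed's top, x = 0, y = 0, z = 16 mm in the press's frame. The bed is a rubber strip 50 mm wide from x -78 to +54 mm. A 108 mm adaptor that is home has its middle here
- rear_stop (a point): middle of the upright face of the rear stop, at x = 54 mm in the press's frame; it faces -x. Two side fences stand at x -12 to +50 mm, inner faces 53 mm apart, tops 28 mm over the bench (12 mm over the bed); ahead of them they flare outwards as far as x = -27 mm. In front of that the bed is open at both sides
- rail_height (a joint): height of the rail with arm, knob and pad, m: 0 down, 0.058 top stop. The pawl holds it at 0, 0.010, 0.020 .. 0.050 (a tooth every 10 mm); let go in between, it sinks to the next of these. Lifting it takes about 10 N at 50 mm/s. With the pawl out it sinks by its own weight, damped, at about 70 mm/s. The pad meets a seated adaptor at 0.015
- pawl (a joint): angle of the pawl, rad: 0.01 fully in a tooth, up to 0.16 riding over a tooth or resting on a tooth's slope, 0.40 at its stop with the thumb plate fully down. It is out of the teeth above 0.2. A spring pushes it back
- knob_grip (a point): grip point of the lifting knob, an upright black cylinder 30 mm in diameter, 32 mm tall, on the arm: mid-height on its axis, 24 mm over the arm's top. At x = 50, y = 0, z = 188 mm in the press's frame with the rail down. The arm is 20 mm wide (y), 16 mm thick, from x 9 to 97 mm, and rises with the rail
- pawl_plate (a point): middle of the top of the pawl's thumb plate, ribbed dark steel, 26 x 24 mm, sticking out on the press's right (-y) side: at x = 62, y = -72, z = 77 mm in the press's frame with the pawl in. Pushed down it turns about a pin along the press's x axis (y = -22, z = 67 mm) and goes 20 mm down to its stop; takes 2 to 4 N
- pad_face (a point): middle of the underside of the press's pad, 32 mm (press x) by 36 mm, 14 mm thick, hung from the arm's front end on a 12 mm rod; at x = 30, y = 0, z = 30 mm in the press's frame with the rail down; rises with the rail
- rail: the sliding part of the press: upright toothed steel rail with arm, knob, rod and pad in one piece, 0.45 kg; origin on the rail's axis at bench level when the rail is down
- adaptor: the glued mains adaptor, a black brick 108 x 48 x 29 mm (x, y, z), about 0.24 kg, lying flat on the bench; origin in the middle of its underside. Either end may go in first. It and the case lie at the left (+y), one nearer and one farther; above and behind them a wall shelf at z = 0.58 m begins at about x 0.54 m, so do not go high there
- glue_bottle: milky white dropper bottle with a yellow needle cap, standing on the front of the press's bed; body 34 mm in diameter and 64 mm high, needle to 96 mm; origin in the middle of its underside
- case: bystander: black hard case 126 x 60 x 21 mm, lying flat, longer, wider and flatter than the adaptor; origin in the middle of its underside
- stapler: bystander: small blue and white stapler 83 x 33 x 40 mm; origin in the middle of its underside
- phone: bystander: opened phone 155 x 75 x 16 mm lying on the grey repair mat (4 mm thick); origin in the middle of its underside
- teal_bottle: bystander: teal bottle with a white cap, 30 mm in diameter, 106 mm high, standing; origin in the middle of its underside
- flux_tin: bystander: flat white tin 44 mm in diameter, 20 mm high; origin in the middle of its underside
- spray_bottle: bystander: white spray bottle, 35 mm in diameter, 95 mm high, standing; origin in the middle of its underside
- repair_mat: flat grey repair mat on the bench under and beyond the press, 0.34 m (its x, front to back) by 0.50 m (its y), 4 mm thick, origin in its middle at bench level, +x to the back; beware of its edges when standing things down. The bench's front edge runs straight from about x 0.38, y -0.10 to x 0.50, y -0.52 m (world)
- heatgun_stand: the fixed red heat gun, between the adaptor (+y side) and the press (-y side). Gun and grip fill about x 0.47 to 0.62, y 0.00 to 0.27, z 0.13 to 0.41 m (world); its cloth-covered plate, 12 mm high, lies at x 0.42 to 0.65, y -0.09 to 0.11 m. Pass over z = 0.41 m or in front, x under 0.42 m

How it is judged:
By the outcome, as a careful person would: the job done as asked, in the order asked, and still so for the second after the job is handed in, with the robot touching nothing.
It also fails if it takes over 72 s, if anything falls off the work surface, if the arm or the gripper's body presses on something with over 40 N, if the wrist force passes 120 N, or if a joint passes its speed limit or range.

## Working session

There is one attempt and no reset: what is moved stays moved. The work goes in short steps, Python scripts to look and compute and a tool call to move; the robot and the scene stay as the last step left them, time stands still between calls to the robot, and variables do not carry over. Pictures are saved under pics/ and viewed, at most 10 in all, crops included, and the job is handed in when it is done.

```bash
ls; mkdir -p pics
```

Create h.py:
```python
import numpy as np, cv2
from station import r, eyes, finish_job
def cap(n,f=None):
    c=eyes.capture(n)
    if f: cv2.imwrite('pics/'+f,c['pixels'][:,:,::-1])
    np.savez('pics/'+n+'.npz',**c); return c
def ld(n): return np.load('pics/'+n+'.npz')
def ray(c,u,v):
    K=c['K'];T=c['world_from_camera']
    d=np.array([(u-K[0,2])/K[0,0],-(v-K[1,2])/K[1,1],-1]);return T[:3,3],T[:3,:3]@d
def atz(c,u,v,z):
    o,d=ray(c,u,v);return o+d*(z-o[2])/d[2]
def dep(c,u,v):
    o,d=ray(c,u,v);return o+d*float(c['z_map'][int(v),int(u)])
def tool(p):  # world TCP target -> shift in tool axes
    s=r.sense();return s['ee_rot'].T@(np.array(p)-s['tcp_pos'])
```

Run:
```python
from h import *
a=cap('scene','s0.png');b=cap('top','t0.png')
s=r.sense();print(s)
for c in(a,b):print(c['K'],c['world_from_camera'])
```

```text
pics
station.py
{'time_s': 0.1, 'joints': array([-5.56017124e+01,  2.20865174e+01,  3.89615409e-01, -2.28439632e-02,
       -6.84124676e+01, -1.48166351e+01]), 'joint_velocities': array([ 0.04642596, -0.14750982,  0.22716246,  0.13799736, -0.03180762,
        0.00031656]), 'effort': array([ 3.27745265e-04, -3.91688061e+01,  1.87935805e+01,  4.23187941e+00,
        1.34651075e-02, -7.43045962e-05]), 'tcp_pos': array([ 0.20930149, -0.5883563 ,  0.22158741]), 'ee_rot': array([[-9.42214046e-01, -3.35010589e-01, -7.72474791e-04],
       [-3.35011454e-01,  9.42212365e-01,  1.78448021e-03],
       [ 1.30015535e-04,  1.94015022e-03, -9.99998109e-01]]), 'wrist_force': array([-0.37133393,  0.64521087, -0.43817135]), 'moment': array([-0.03520248,  0.0344826 , -0.00693185]), 'gripper_force': 0.0, 'gripper_width': 1.0000332419951536}
[[366.66854553   0.         314.87701872]
 [  0.         366.66854553 201.05479358]
 [  0.           0.           1.        ]] [[-0.66481314  0.42808809 -0.61217978 -0.18697854]
 [-0.74700099 -0.37702275  0.54757955  0.60904472]
 [ 0.00360658  0.82133698  0.5704319   0.80578193]
 [ 0.          0.          0.          1.        ]]
[[420.58284417   0.         325.02014194]
 [  0.         420.58284417 196.26311599]
 [  0.           0.           1.        ]] [[ 4.71822481e-02  9.78786042e-01 -1.99378332e-01  2.77372173e-01]
 [-9.98885988e-01  4.60755545e-02 -1.01895572e-02 -2.89621629e-02]
 [-7.86929155e-04  1.99636988e-01  9.79869611e-01  1.41538845e+00]
 [ 0.00000000e+00  0.00000000e+00  0.00000000e+00  1.00000000e+00]]
```

View pics/s0.png

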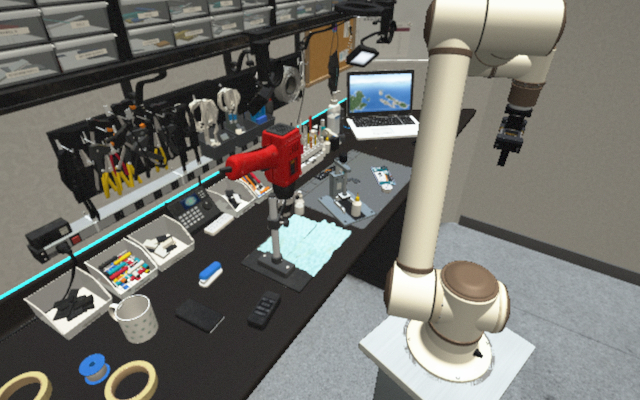

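View pics/t0.png

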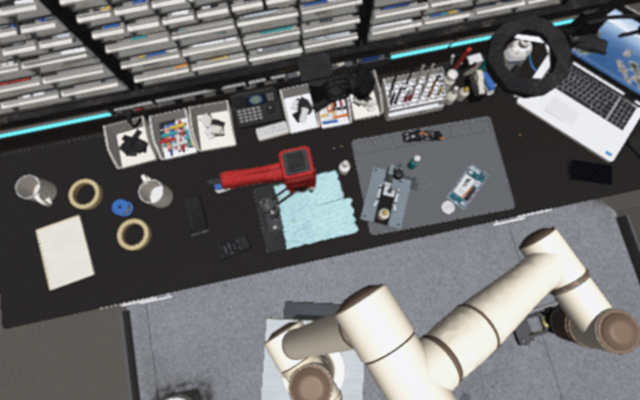

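The scene view shows the press at (345,205) with the glue bottle at (356,206), and two black objects at (200,315) and (265,308). In the top view the press is at (387,195), and the black objects are at (197,215) and (235,246). I'll enlarge both.

Run:
```python
from h import *
a=ld('scene')['pixels'];b=ld('top')['pixels']
f=lambda im,x,y,w,h,s:cv2.resize(im[y:y+h,x:x+w],None,fx=s,fy=s,interpolation=cv2.INTER_CUBIC)
# top: press crop 350..430,150..230 ; black objs 170..260,190..270
o=np.vstack([np.hstack([f(b,350,150,80,60+15,5),f(b,180,190,80,75,5)]),f(a,160,270,160,45,5)[:225,:800]])
o2=np.vstack([f(a,310,150,100,75,8)])
cv2.imwrite('pics/c1.png',o[:,:,::-1]);cv2.imwrite('pics/c2.png',o2[:,:,::-1])
```

```text
(no output)
```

View pics/c1.png

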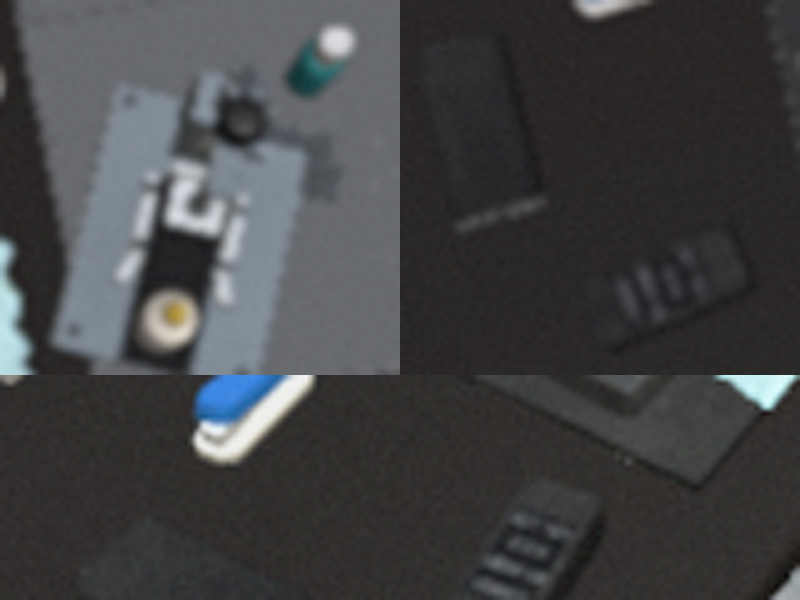

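View pics/c2.png

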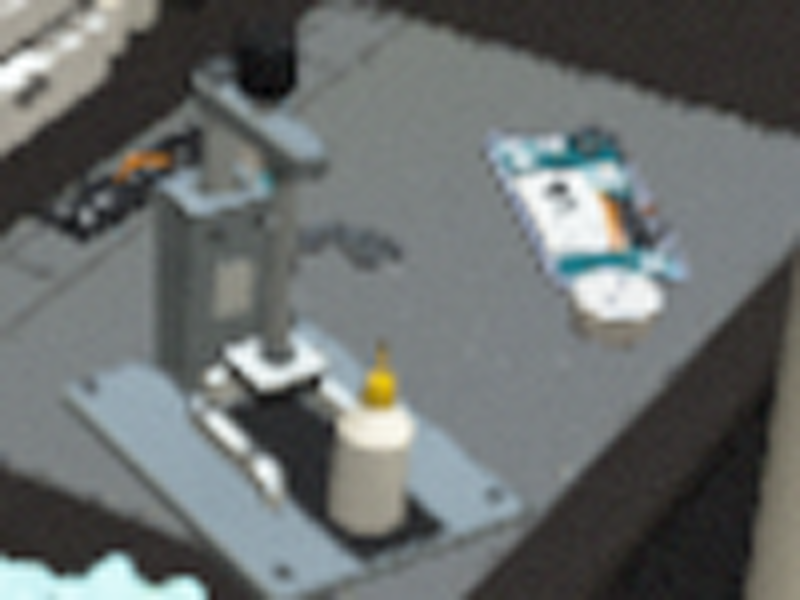

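The crops show that the nearer object (top view about (235,246)) is shorter, thicker and ribbed, so it is the adaptor; the farther, flatter one is the case. The bottle stands on the bed's front, and the press's plate corners are visible in both views.

Run:
```python
from h import *
a=ld('scene');b=ld('top')
np.set_printoptions(precision=4,suppress=True)
T=lambda x,y:(350+x/5,150+y/5); S=lambda x,y:(310+x/8,150+y/8)
def P(l,c,u,z):print(l,atz(c,*u,z),dep(c,*u))
P('RLtop',b,T(115,85),.014);P('RRtop',b,T(305,150),.014);P('FLtop',b,T(50,347),.014);P('FLscrew',b,T(74,330),.014);P('RLscrew',b,T(129,100),.014)
P('RLs',a,S(65,390),.014);P('FLs',a,S(290,597),.014);P('FRs',a,S(525,505),.014);P('FLscrS',a,S(281,572),.014);P('FRscrS',a,S(495,494),.014);P('RLscrS',a,S(92,383),.014)
P('capT',b,T(174,314),.096);P('bodytopT',b,T(168,318),.08);P('capS',a,S(381,350),.112);P('shoulderS',a,S(373,425),.08)
P('knobT',b,T(242,120),.204);P('knobS',a,S(268,50),.204)
A=lambda x,y:(180+(x-400)/5,190+y/5); 
for p in [(735,228),(750,285),(615,350),(590,275)]:P('adT',b,A(*p),.029)
B=lambda x,y:(160+x/5,270+(y-375)/5)
for p in [(540,480),(605,497)]:P('adS',a,B(*p),.029)
```

```text
RLtop [ 0.6732 -0.1748  0.014 ] [ 0.6751 -0.1755  0.0073]
RRtop [ 0.6332 -0.306   0.014 ] [ 0.6183 -0.2944  0.0726]
FLtop [ 0.4887 -0.1356  0.014 ] [ 0.4907 -0.1366  0.0009]
FLscrew [ 0.5011 -0.1514  0.014 ] [ 0.501  -0.1514  0.0146]
RLscrew [ 0.6629 -0.1847  0.014 ] [ 0.6637 -0.185   0.0112]
RLs [ 0.6661 -0.1706  0.014 ] [ 0.6697 -0.1739  0.0106]
FLs [ 0.4839 -0.1374  0.014 ] [ 0.488  -0.142   0.0091]
FRs [ 0.4603 -0.2651  0.014 ] [ 0.4614 -0.2665  0.0127]
FLscrS [ 0.4988 -0.1471  0.014 ] [ 0.5019 -0.1505  0.0104]
FRscrS [ 0.4748 -0.2612  0.014 ] [ 0.4755 -0.2621  0.0132]
RLscrS [ 0.6619 -0.1843  0.014 ] [ 0.6668 -0.1888  0.0095]
capT [ 0.5012 -0.2074  0.096 ] [ 0.5026 -0.2085  0.0879]
bodytopT [ 0.5012 -0.2058  0.08  ] [ 0.5002 -0.205   0.086 ]
capS [ 0.4937 -0.1957  0.112 ] [ 0.5005 -0.2037  0.105 ]
shoulderS [ 0.4875 -0.1873  0.08  ] [ 0.4946 -0.1956  0.0724]
knobT [ 0.6015 -0.231   0.204 ] [ 0.5998 -0.2299  0.2104]
knobS [ 0.5977 -0.2261  0.204 ] [ 0.5886 -0.2164  0.211 ]
adT [0.415  0.2365 0.029 ] [0.4174 0.2412 0.0047]
adT [0.378  0.2235 0.029 ] [0.3785 0.2246 0.0232]
adT [0.3317 0.3081 0.029 ] [0.3326 0.3134 0.0071]
adT [0.3796 0.3291 0.029 ] [ 0.3818  0.3369 -0.0009]
adS [0.4086 0.2474 0.029 ] [0.4091 0.2471 0.0283]
adS [0.3754 0.228  0.029 ] [ 0.3983  0.2125 -0.0026]
```

Run:
```python
from h import *
b=ld('top');np.set_printoptions(precision=4,suppress=True)
for n,u,z in [('matFL',(365,233),.004),('matFR',(513,208),.004),('matBL',(353,140),.004),('tin',(447,208),.02),('bench365',(365,253),0),('bench420',(420,243),0),('phone',(466,185),.016),('spray',(344,167),.095),('teal',(417,159),.106)]:print(n,atz(b,*u,z))
print(tool([.46,-.235,.30]))
```

```text
matFL [ 0.4449 -0.1546  0.004 ]
matFR [ 0.5539 -0.6554  0.004 ]
matBL [ 0.7711 -0.1031  0.004 ]
tin [ 0.5403 -0.4265  0.02  ]
bench365 [ 0.3783 -0.1569  0.    ]
bench420 [ 0.4204 -0.3404  0.    ]
phone [ 0.6239 -0.4932  0.016 ]
spray [ 0.6459 -0.0723  0.095 ]
teal [ 0.6807 -0.3068  0.106 ]
[-0.3546  0.2491 -0.078 ]
```

jog_arm(offsets={"ticks": [[1, -0.04, 0.03, -0.02, 0, 0, 8], [1, -0.09, 0.06, -0.04, 0, 0, 16], [1, -0.13, 0.09, -0.06, 0, 0, 24], [1, -0.17, 0.12, -0.078, 0, 0, 30.6], [1, -0.21, 0.15, -0.078, 0, 0, 30.6], [1, -0.25, 0.18, -0.078, 0, 0, 30.6], [1, -0.30, 0.215, -0.078, 0, 0, 30.6], [1, -0.355, 0.249, -0.078, 0, 0, 30.6]]})

```text
time_s: 0.9
tcp_pos: [0.4314, -0.2718, 0.3005]
ee_rot: [[-0.982, 0.191, 0.0], [0.191, 0.982, 0.0], [-0.0, 0.0, -1.0]]
wrist_force: [1.0, -1.1, 0.4]
gripper_width: 1.0
gripper_force: 0.0
```

Run:
```python
from h import *
c=cap('wrist','w0.png');print(r.sense()['tcp_pos'],c['K'],c['world_from_camera'])
```

```text
[ 0.43548572 -0.2676052   0.30012481] [[320.73348023   0.         320.58243237]
 [  0.         320.73348023 201.95140107]
 [  0.           0.           1.        ]] [[ 1.91406811e-01 -9.51463255e-01 -2.41000222e-01  3.64986319e-01]
 [ 9.81510787e-01  1.85525491e-01  4.70836182e-02 -2.59616868e-01]
 [-8.66481986e-05 -2.45556443e-01  9.69382291e-01  4.62757338e-01]
 [ 0.00000000e+00  0.00000000e+00  0.00000000e+00  1.00000000e+00]]
```

View pics/w0.png

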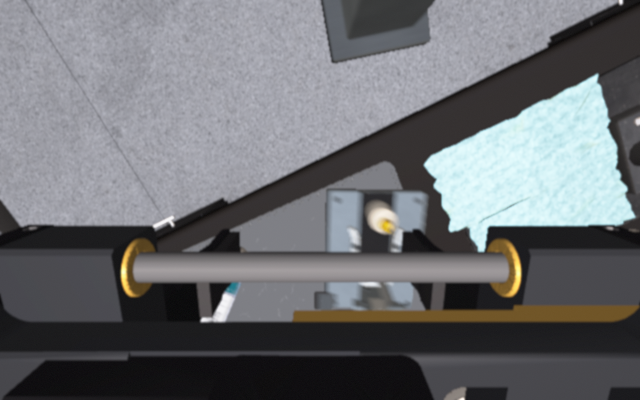

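The wrist view looks from the robot's side: the press's front corners are at about (328,190) and (427,192), with the bottle at (380,217) and its needle tip at (384,228). The gripper hides the rest. I'll measure from this view.

Run:
```python
from h import *
np.set_printoptions(precision=4,suppress=True)
c=cap('wrist');im=c['pixels'][150:260,290:450]
cv2.imwrite('pics/w1.png',cv2.resize(im,None,fx=5,fy=5,interpolation=cv2.INTER_CUBIC)[:,:,::-1])
print(r.sense()['tcp_pos'])
```

```text
[ 0.4336 -0.2698  0.3   ]
```

View pics/w1.png

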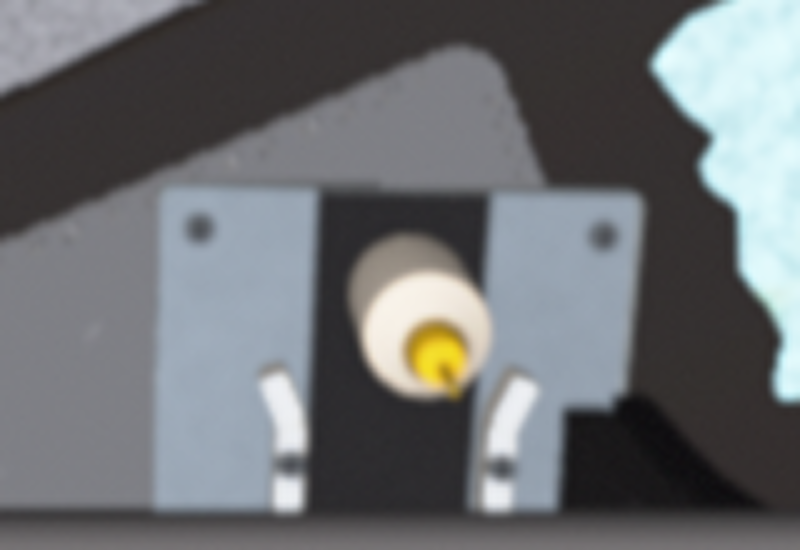

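The crop shows the plate's front corners at (158,188) and (645,193), its screws at (200,228) and (603,235), the flare tips at (272,370) and (527,378), the bottle's shoulder centred at (428,333) and the needle tip at (458,395).

Create m.py:
```python
from h import *
np.set_printoptions(precision=4,suppress=True)
c=ld('wrist')
W=lambda x,y:(290+x/5,150+y/5)
pts={'FR':(158,188,.014),'FL':(645,193,.014),'sR':(200,228,.014),'sL':(603,235,.014),'bedR':(319,190,.016),'bedL':(490,192,.016),'bedR2':(306,490,.016),'bedL2':(470,490,.016),'fsR':(291,465,.028),'fsL':(501,466,.028),'flR':(270,368,.028),'flL':(527,376,.028),'shoulder':(428,333,.080),'tip':(460,395,.112)}
for n,(x,y,z) in pts.items():
    p=atz(c,*W(x,y),z); print(n,p,dep(c,*W(x,y)))
```

```bash
python3 m.py
```

```text
FR [ 0.4607 -0.2712  0.014 ] [ 0.4625 -0.2715  0.0052]
FL [ 0.488  -0.1348  0.014 ] [ 0.4921 -0.1307 -0.0012]
sR [ 0.4744 -0.2615  0.014 ] [ 0.474  -0.2615  0.0159]
sL [ 0.4981 -0.1481  0.014 ] [ 0.4971 -0.1489  0.0172]
bedR [ 0.4694 -0.2263  0.016 ] [ 0.4704 -0.226   0.0113]
bedL [ 0.479  -0.1786  0.016 ] [ 0.4797 -0.1781  0.0129]
bedR2 [ 0.5588 -0.2448  0.016 ] [ 0.5588 -0.2448  0.016 ]
bedL2 [ 0.5679 -0.1967  0.016 ] [ 0.5689 -0.1964  0.0137]
fsR [ 0.5452 -0.2481  0.028 ] [ 0.5436 -0.2482  0.032 ]
fsL [ 0.5569 -0.1885  0.028 ] [ 0.5553 -0.1891  0.0316]
flR [ 0.5151 -0.2491  0.028 ] [ 0.5174 -0.249   0.0212]
flL [ 0.5311 -0.1776  0.028 ] [ 0.532  -0.1772  0.0256]
shoulder [ 0.4958 -0.2098  0.08  ] [ 0.4944 -0.2103  0.0843]
tip [ 0.5013 -0.2085  0.112 ] [ 0.538  -0.1954  0.0154]
```

Run:
```python
from h import *
print(tool([.4985,-.2085,.052]))
```

```text
[-0.05240024  0.07192939  0.2480635 ]
```

jog_arm(offsets={"ticks": [[1, -0.025, 0.036, 0.02, 0, 0, 0.4], [1, -0.0524, 0.0719, 0.05, 0, 0, 0.4], [1, -0.0524, 0.0719, 0.1, 0, 0, 0.4], [1, -0.0524, 0.0719, 0.15, 0, 0, 0.4], [1, -0.0524, 0.0719, 0.19, 0, 0, 0.4], [1, -0.0524, 0.0719, 0.225, 0, 0, 0.4], [1, -0.0524, 0.0719, 0.248, 0, 0, 0.4], [1, -0.0524, 0.0719, 0.248, 0, 0, 0.4]]})

```text
time_s: 1.8
tcp_pos: [0.4929, -0.2132, 0.0487]
ee_rot: [[-0.98, 0.199, -0.009], [0.199, 0.98, 0.002], [0.009, -0.0, -1.0]]
wrist_force: [0.4, -0.5, 0.0]
gripper_width: 0.999
gripper_force: 0.0
```

jog_arm(offsets={"ticks": [[0, 0, 0, 0, 0, 0, 0], [0, 0, 0, 0, 0, 0, 0], [0, 0, 0, 0, 0, 0, 0], [0, 0, 0, 0, 0, 0, 0], [0, 0, 0, 0, 0, 0, 0], [0, 0, 0, 0, 0, 0, 0]]})

```text
time_s: 2.4
tcp_pos: [0.4964, -0.2132, 0.0528]
ee_rot: [[-0.98, 0.198, 0.001], [0.198, 0.98, -0.0], [-0.001, 0.0, -1.0]]
wrist_force: [0.6, 0.5, 0.5]
gripper_width: 0.536
gripper_force: 0.4
```

```bash
python3 -c "
from h import *
print(tool([.395,.16,.036]))"
```

```text
[0.17324313 0.34575613 0.0167268 ]
```

jog_arm(offsets={"ticks": [[0, 0, 0, 0, 0, 0, 0], [0, 0, 0, 0, 0, 0, 0], [0, 0, 0, 0, 0, 0, 0], [0, 0, 0, 0, 0, 0, 0]]})

```text
time_s: 2.8
tcp_pos: [0.4963, -0.2133, 0.0525]
ee_rot: [[-0.98, 0.198, 0.0], [0.198, 0.98, -0.0], [-0.0, -0.0, -1.0]]
wrist_force: [-0.4, 0.7, 0.8]
gripper_width: 0.369
gripper_force: 29.4
```

jog_arm(offsets={"ticks": [[0, 0, 0, -0.03, 0, 0, 0], [0, 0, 0, -0.07, 0, 0, 0], [0, 0.04, 0, -0.10, 0, 0, 0]]})

```text
time_s: 3.1
tcp_pos: [0.4611, -0.2062, 0.1543]
ee_rot: [[-0.98, 0.197, 0.005], [0.197, 0.98, -0.002], [-0.005, -0.001, -1.0]]
wrist_force: [0.5, 1.1, -0.1]
gripper_width: 0.369
gripper_force: 29.4
```

```bash
python3 -c "
from h import *
print(tool([.395,.16,.036]))"
```

```text
[0.13741238 0.34617354 0.11717439]
```

jog_arm(offsets={"ticks": [[0, 0.03, 0.035, 0, 0, 0, 0], [0, 0.05, 0.08, 0, 0, 0, 0], [0, 0.07, 0.125, 0, 0, 0, 0], [0, 0.09, 0.17, 0, 0, 0, 0], [0, 0.11, 0.215, 0, 0, 0, 0], [0, 0.13, 0.26, 0, 0, 0, 0], [0, 0.135, 0.305, 0.02, 0, 0, 0], [0, 0.135, 0.346, 0.03, 0, 0, 0]]})

```text
time_s: 3.9
tcp_pos: [0.3917, 0.1622, 0.1218]
ee_rot: [[-0.981, 0.196, -0.001], [0.196, 0.981, 0.0], [0.001, -0.0, -1.0]]
wrist_force: [1.0, -1.0, 0.2]
gripper_width: 0.366
gripper_force: 29.4
```

```bash
python3 -c "
from h import *
print(tool([.395,.16,.0375]),r.sense()['wrist_force'])"
```

```text
[-0.0037453  -0.00147554  0.08429623] [ 1.03300663 -0.95132771  0.18050676]
```

jog_arm(offsets={"ticks": [[0, 0, 0, 0.04, 0, 0, 0], [0, 0, 0, 0.07, 0, 0, 0], [0, 0, 0, 0.079, 0, 0, 0], [0, 0, 0, 0.083, 0, 0, 0], [0, 0, 0, 0.085, 0, 0, 0], [0, 0, 0, 0.085, 0, 0, 0]]})

```text
time_s: 4.5
tcp_pos: [0.3939, 0.1609, 0.0384]
ee_rot: [[-0.98, 0.198, 0.002], [0.198, 0.98, 0.002], [-0.001, 0.002, -1.0]]
wrist_force: [0.2, -0.5, -0.6]
gripper_width: 0.37
gripper_force: 29.4
```

jog_arm(offsets={"ticks": [[0, 0, 0, 0.002, 0, 0, 0], [0, 0, 0, 0.003, 0, 0, 0]]})

```text
time_s: 4.7
tcp_pos: [0.3946, 0.1613, 0.036]
ee_rot: [[-0.98, 0.197, 0.003], [0.197, 0.98, 0.002], [-0.003, 0.002, -1.0]]
wrist_force: [-0.5, -1.4, 13.8]
gripper_width: 0.37
gripper_force: 29.5
```

jog_arm(offsets={"ticks": [[0.8, 0, 0, -0.001, 0, 0, 0], [0.8, 0, 0, -0.001, 0, 0, 0], [0.8, 0, 0, -0.001, 0, 0, 0], [0.8, 0, 0, -0.001, 0, 0, 0], [0.8, 0, 0, -0.001, 0, 0, 0]]})

```text
time_s: 5.2
tcp_pos: [0.3931, 0.1605, 0.0353]
ee_rot: [[-0.98, 0.198, -0.0], [0.198, 0.98, -0.0], [0.0, -0.0, -1.0]]
wrist_force: [-0.3, 0.8, 0.1]
gripper_width: 0.738
gripper_force: 0.0
```

jog_arm(offsets={"ticks": [[0.8, 0, 0, -0.03, 0, 0, 0], [0.8, 0, 0, -0.07, 0, 0, 0], [0.8, 0, 0, -0.12, 0, 0, 0], [0.8, 0, 0, -0.165, 0, 0, 0], [0.8, 0, 0, -0.21, 0, 0, 0], [0.8, 0, 0, -0.22, 0, 0, 0]]})

```text
time_s: 5.8
tcp_pos: [0.3953, 0.1619, 0.2608]
ee_rot: [[-0.98, 0.197, 0.009], [0.197, 0.98, 0.006], [-0.008, 0.008, -1.0]]
wrist_force: [0.5, 0.4, 0.6]
gripper_width: 0.8
gripper_force: 0.0
```

Run:
```python
from h import *
c=cap('wrist','w2.png')
for n,z in(('brow',.188),):pass
print(tool([.6,-.228,.255]),tool([.4,-.228,.255]))
```

```text
[-0.27804122 -0.34160849  0.00411499] [-0.08198253 -0.3810909   0.00265477]
```

View pics/w2.png

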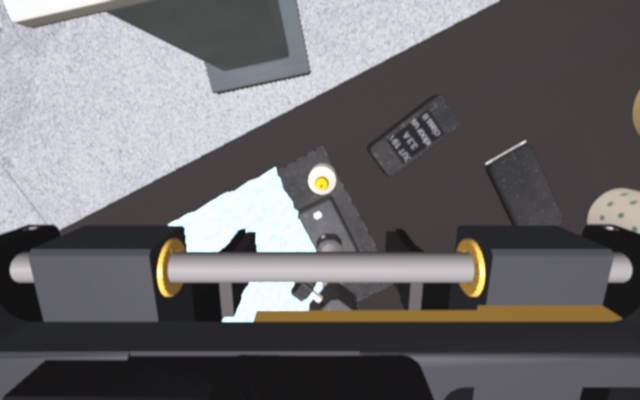

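The bottle stands at (320,180), close to the heat gun's dark plate, whose front edge runs (278,168)–(322,150). The adaptor, with its label, is at (412,135) and the case at (525,185). I need to check whether the bottle really stands on the bare bench.

Run:
```python
from h import *
np.set_printoptions(precision=4,suppress=True)
c=ld('wrist')
T=np.linalg.inv(c['world_from_camera']);K=c['K']
def proj(p):
    q=T@np.r_[p,1];return K[0,0]*q[0]/-q[2]+K[0,2],K[1,1]*-q[1]/-q[2]+K[1,2]
print('base',proj([.394,.1605,0]),'tip',proj([.394,.1605,.096]),'sh',proj([.394,.1605,.064]))
for u in [(282,172),(320,153),(300,170),(340,185),(348,200),(360,205),(300,158),(330,140),(360,170),(312,200)]:print(u,dep(c,*u))
f=lambda im,x,y,w,h,s:cv2.resize(im[y:y+h,x:x+w],None,fx=s,fy=s,interpolation=cv2.INTER_CUBIC)
im=c['pixels'];im=cv2.convertScaleAbs(im,alpha=1.6,beta=20)
cv2.imwrite('pics/w3.png',np.hstack([f(im,265,130,100,100,4),f(im,360,85,100,100,4)])[:,:,::-1])
```

```text
base (np.float64(318.41971628363024), np.float64(170.9285439261596)) tip (np.float64(318.53119723505387), np.float64(185.63356284047097)) sh (np.float64(318.4877165687353), np.float64(179.8981971797375))
(282, 172) [0.3847 0.1139 0.0078]
(320, 153) [0.3704 0.1674 0.0077]
(300, 170) [0.3868 0.1375 0.0081]
(340, 185) [0.4166 0.1849 0.0084]
(348, 200) [0.4388 0.1916 0.0086]
(360, 205) [ 0.4515  0.2069 -0.0007]
(300, 158) [0.3717 0.1407 0.0067]
(330, 140) [ 0.3574  0.1833 -0.0003]
(360, 170) [ 0.4038  0.2149 -0.0005]
(312, 200) [0.4293 0.1446 0.0082]
```

View pics/w3.png

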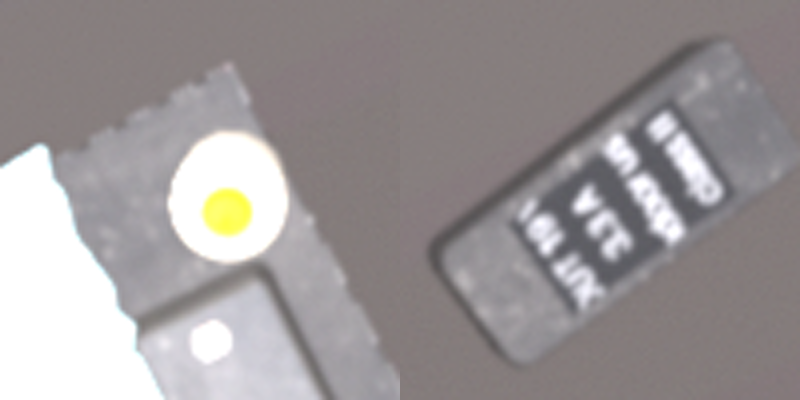

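The plate under the bottle reads 8 mm high, so I put the bottle on the heat-gun plate instead of the bench. I'll look for a bare patch and move it.

Run:
```python
from h import *
np.set_printoptions(precision=4,suppress=True)
c=ld('wrist')
f=lambda l,u,z:print(l,atz(c,*u,z))
f('edge',(345,79),0);f('edge2',(400,50),0)
C=lambda x,y:(265+x/4,130+y/4);D=lambda x,y:(360+(x-400)/4,85+y/4)
f('platecorner',C(232,65),.008);f('plateR',C(300,215),.008);f('shoulder',C(228,190),.072);f('tip',C(228,212),.104)
for p in[(432,245),(515,365),(725,38),(805,155)]:f('ad',D(*p),.029);
print(dep(c,*D(500,300)),dep(c,*D(740,120)))
print(tool([.395,.161,.044]),tool([.335,.207,.044]))
```

```text
edge [0.2881 0.2156 0.    ]
edge2 [0.2687 0.287  0.    ]
platecorner [0.3627 0.1728 0.008 ]
plateR [0.4151 0.1852 0.008 ]
shoulder [0.3906 0.1651 0.072 ]
tip [0.3904 0.1648 0.104 ]
ad [0.3718 0.2264 0.029 ]
ad [0.4134 0.2458 0.029 ]
ad [0.3297 0.3201 0.029 ]
ad [0.3676 0.3402 0.029 ]
[0.3923 0.2441 0.0298] [0.3537 0.3223 0.0284]
[ 0.001  -0.0022  0.2158] [0.0689 0.031  0.2156]
```

jog_arm(offsets={"ticks": [[0.8, 0, 0, 0.05, 0, 0, 0], [0.8, 0, 0, 0.1, 0, 0, 0], [0.8, 0, 0, 0.15, 0, 0, 0], [0.8, 0, 0, 0.19, 0, 0, 0], [0.6, 0, 0, 0.21, 0, 0, 0], [0, 0, 0, 0.214, 0, 0, 0], [0, 0, 0, 0.214, 0, 0, 0], [0, 0, 0, 0.214, 0, 0, 0]]})

```text
time_s: 6.65
tcp_pos: [0.3937, 0.161, 0.0421]
ee_rot: [[-0.98, 0.198, 0.001], [0.198, 0.98, 0.001], [-0.001, 0.001, -1.0]]
wrist_force: [0.3, 0.3, 0.1]
gripper_width: 0.521
gripper_force: 0.0
```

jog_arm(offsets={"ticks": [[0, 0, 0, 0, 0, 0, 0], [0, 0, 0, 0, 0, 0, 0], [0, 0, 0, 0, 0, 0, 0], [0, 0, 0, 0, 0, 0, 0]]})

```text
time_s: 7.05
tcp_pos: [0.3941, 0.1613, 0.0424]
ee_rot: [[-0.98, 0.197, 0.002], [0.197, 0.98, 0.002], [-0.002, 0.002, -1.0]]
wrist_force: [-0.2, 0.2, 4.4]
gripper_width: 0.354
gripper_force: 30.0
```

```bash
python3 -c "
from h import *
print(tool([.328,.206,.09]))"
```

```text
[ 0.07348921  0.03084487 -0.0477025 ]
```

jog_arm(offsets={"ticks": [[0, 0, 0, -0.025, 0, 0, 0], [0, 0.02, 0.005, -0.045, 0, 0, 0], [0, 0.05, 0.02, -0.045, 0, 0, 0], [0, 0.0735, 0.031, -0.04, 0, 0, 0], [0, 0.0735, 0.031, -0.02, 0, 0, 0], [0, 0.0735, 0.031, -0.002, 0, 0, 0], [0, 0.0735, 0.031, 0.004, 0, 0, 0], [0, 0.0735, 0.031, 0.006, 0, 0, 0]]})

```text
time_s: 7.85
tcp_pos: [0.33, 0.2098, 0.0383]
ee_rot: [[-0.981, 0.194, 0.006], [0.194, 0.981, 0.007], [-0.005, 0.008, -1.0]]
wrist_force: [-8.3, 3.8, 38.2]
gripper_width: 0.358
gripper_force: 30.2
```

jog_arm(offsets={"ticks": [[0, 0, 0, 0.001, 0, 0, 0], [0, 0, 0, 0.002, 0, 0, 0]]})

```text
time_s: 8.05
tcp_pos: [0.3306, 0.2107, 0.0376]
ee_rot: [[-0.981, 0.194, 0.008], [0.194, 0.981, 0.009], [-0.006, 0.011, -1.0]]
wrist_force: [-8.5, 3.1, 41.1]
gripper_width: 0.359
gripper_force: 30.1
```

jog_arm(offsets={"ticks": [[0, 0, 0, -0.003, 0, 0, 0], [0, 0, 0, -0.004, 0, 0, 0]]})

```text
time_s: 8.25
tcp_pos: [0.3275, 0.206, 0.038]
ee_rot: [[-0.98, 0.198, 0.001], [0.198, 0.98, 0.002], [-0.001, 0.002, -1.0]]
wrist_force: [0.4, 0.7, 0.6]
gripper_width: 0.359
gripper_force: 30.0
```

jog_arm(offsets={"ticks": [[0.8, 0, 0, 0.0005, 0, 0, 0], [0.8, 0, 0, 0, 0, 0, 0], [0.8, 0, 0, 0, 0, 0, 0], [0.8, 0, 0, 0, 0, 0, 0], [0.8, 0, 0, 0, 0, 0, 0], [0.8, 0, 0, -0.03, 0, 0, 0], [0.8, 0, 0, -0.08, 0, 0, 0], [0.8, 0, 0, -0.13, 0, 0, 0]]})

```text
time_s: 9.05
tcp_pos: [0.3267, 0.2047, 0.1685]
ee_rot: [[-0.98, 0.198, -0.002], [0.198, 0.98, -0.002], [0.001, -0.003, -1.0]]
wrist_force: [1.3, 1.7, -0.2]
gripper_width: 0.793
gripper_force: 0.0
```

jog_arm(offsets={"ticks": [[0.8, 0, 0, -0.05, 0, 0, 0], [0.8, -0.03, -0.03, -0.09, 0, 0, 0], [0.8, -0.06, -0.07, -0.09, 0, 0, 0], [0.8, -0.08, -0.11, -0.09, 0, 0, 0], [0.8, -0.1, -0.15, -0.09, 0, 0, 0]]})

```text
time_s: 9.55
tcp_pos: [0.3958, 0.037, 0.2578]
ee_rot: [[-0.98, 0.197, 0.001], [0.197, 0.98, 0.001], [-0.001, 0.001, -1.0]]
wrist_force: [0.6, -0.1, 0.3]
gripper_width: 0.801
gripper_force: 0.0
```

Run:
```python
from h import *
np.set_printoptions(precision=4,suppress=True)
c=cap('wrist');im=c['pixels'];print(r.sense()['tcp_pos'])
T=np.linalg.inv(c['world_from_camera']);K=c['K']
def proj(p):
    q=T@np.r_[p,1];return K[0,0]*q[0]/-q[2]+K[0,2],K[1,1]*-q[1]/-q[2]+K[1,2]
print([proj([.328,.206,z])for z in(0,.064,.096)])
b=eyes.capture('scene')['pixels']
g=lambda im,x,y,w,h,s:cv2.resize(im[y:y+h,x:x+w],None,fx=s,fy=s,interpolation=cv2.INTER_CUBIC)
cv2.imwrite('pics/w4.png',np.vstack([cv2.resize(im,(640,400))[:300],g(b,200,260,160,75,4)])[:,:,::-1])
```

```text
[0.396  0.032  0.2574]
[(np.float64(443.46045576378737), np.float64(93.8066716048126)), (np.float64(466.1011081270365), np.float64(88.89744291015046)), (np.float64(480.8612759222249), np.float64(85.69695919105995))]
```

View pics/w4.png

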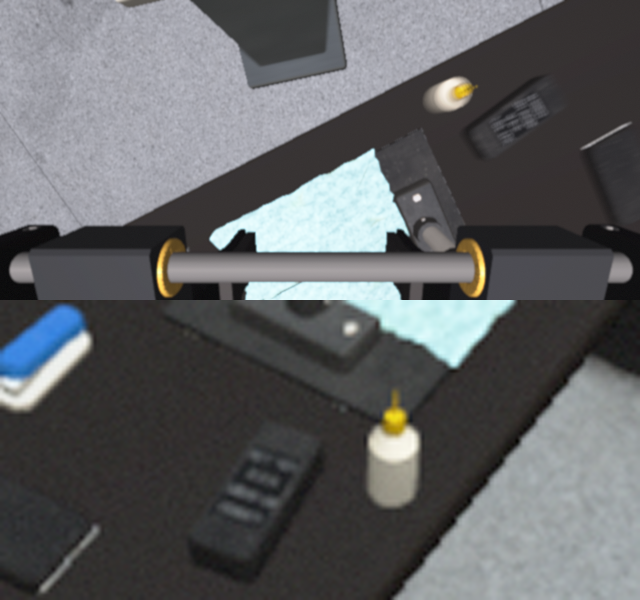

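The picture shows the bottle upright on the bare bench at (448,95), between the plate and the adaptor, with the adaptor untouched. Next is the knob.

Run:
```python
from h import *
print(tool([.42,-.13,.26]),tool([.6,-.2285,.26]))
# knob position refinement from top depth: points high above the bench near knob
c=cap('top');n=[]
for v in range(150,200):
  for u in range(380,420):
    p=dep(c,u,v)
    if .197<p[2]<.215:n.append(np.r_[p,c['pixels'][v,u]])
n=np.array(n);print(len(n),n.mean(0),n.min(0),n.max(0))
```

```text
[-0.05772298 -0.1558545  -0.00283279] [-0.25415155 -0.21516768 -0.00294925]
79 [ 0.60018266 -0.22999801  0.21022719 55.86075949 56.72151899 59.08860759] [ 0.58758384 -0.24379175  0.19748765 22.         22.         23.        ] [  0.61558277  -0.21704054   0.21498048  89.          94.
 100.        ]
```

jog_arm(offsets={"ticks": [[0.8, -0.02, -0.045, 0, 0, 0, 0], [0.8, -0.04, -0.09, 0, 0, 0, 0], [0.8, -0.06, -0.135, 0, 0, 0, 0], [0.8, -0.1, -0.165, 0, 0, 0, 0], [0.8, -0.145, -0.185, 0, 0, 0, 0], [0.8, -0.19, -0.2, 0, 0, 0, 0], [0.8, -0.23, -0.213, 0, 0, 0, 0], [0.8, -0.254, -0.216, 0, 0, 0, 0]]})

```text
time_s: 10.5
tcp_pos: [0.6042, -0.2236, 0.2555]
ee_rot: [[-0.98, 0.198, -0.002], [0.198, 0.98, 0.0], [0.002, -0.0, -1.0]]
wrist_force: [-0.5, 1.1, -0.3]
gripper_width: 0.806
gripper_force: 0.0
```

```bash
python3 -c "
from h import *
print(r.sense()['tcp_pos'],tool([.6,-.2295,.173]))
c=cap('wrist')"
```

```text
[ 0.60424226 -0.22357074  0.25548335] [ 0.00283069 -0.00663778  0.08248989]
```

jog_arm(offsets={"ticks": [[0.8, 0.003, -0.006, 0.03, 0, 0, 0], [0.8, 0.003, -0.006, 0.06, 0, 0, 0], [0.6, 0.003, -0.006, 0.077, 0, 0, 0], [0, 0.003, -0.006, 0.0825, 0, 0, 0], [0, 0.003, -0.006, 0.0825, 0, 0, 0], [0, 0.003, -0.006, 0.0825, 0, 0, 0], [0, 0.003, -0.006, 0.0825, 0, 0, 0], [0, 0.003, -0.006, 0.0825, 0, 0, 0]]})

```text
time_s: 11.35
tcp_pos: [0.5983, -0.2283, 0.1761]
ee_rot: [[-0.98, 0.198, 0.002], [0.198, 0.98, 0.0], [-0.002, 0.001, -1.0]]
wrist_force: [2.2, 8.5, 2.7]
gripper_width: 0.336
gripper_force: 5.7
```

jog_arm(offsets={"ticks": [[0, 0, 0, 0, 0, 0, 0], [0, 0, 0, 0, 0, 0, 0], [0, 0, 0, 0, 0, 0, 0]]})

```text
time_s: 11.65
tcp_pos: [0.5984, -0.2279, 0.176]
ee_rot: [[-0.98, 0.197, 0.002], [0.197, 0.98, 0.0], [-0.002, 0.001, -1.0]]
wrist_force: [-0.8, 4.7, 4.8]
gripper_width: 0.323
gripper_force: 30.0
```

jog_arm(offsets={"ticks": [[0, 0, 0, -0.004, 0, 0, 0], [0, 0, 0, -0.010, 0, 0, 0], [0, 0, 0, -0.016, 0, 0, 0], [0, 0, 0, -0.022, 0, 0, 0], [0, 0, 0, -0.028, 0, 0, 0], [0, 0, 0, -0.034, 0, 0, 0], [0, 0, 0, -0.040, 0, 0, 0], [0, 0, 0, -0.045, 0, 0, 0]]})

```text
time_s: 12.45
tcp_pos: [0.5983, -0.2279, 0.2167]
ee_rot: [[-0.98, 0.198, -0.001], [0.198, 0.98, 0.002], [0.001, 0.002, -1.0]]
wrist_force: [5.4, 2.6, -7.1]
gripper_width: 0.322
gripper_force: 30.0
```

jog_arm(offsets={"ticks": [[0, 0, 0, -0.005, 0, 0, 0], [0, 0, 0, -0.009, 0, 0, 0], [0, 0, 0, -0.010, 0, 0, 0], [0, 0, 0, -0.010, 0, 0, 0]]})

```text
time_s: 12.85
tcp_pos: [0.5982, -0.2279, 0.2247]
ee_rot: [[-0.98, 0.199, -0.002], [0.199, 0.98, 0.003], [0.003, 0.003, -1.0]]
wrist_force: [7.5, 0.8, -14.5]
gripper_width: 0.322
gripper_force: 30.0
```

jog_arm(offsets={"ticks": [[0, 0, 0, -0.004, 0, 0, 0], [0, 0, 0, -0.007, 0, 0, 0], [0, 0, 0, -0.007, 0, 0, 0], [0, 0, 0, -0.007, 0, 0, 0]]})

```text
time_s: 13.25
tcp_pos: [0.5978, -0.2277, 0.2252]
ee_rot: [[-0.98, 0.201, -0.008], [0.201, 0.98, 0.006], [0.009, 0.004, -1.0]]
wrist_force: [14.4, -5.0, -32.6]
gripper_width: 0.329
gripper_force: 30.1
```

jog_arm(offsets={"ticks": [[0, 0, 0, 0.005, 0, 0, 0], [0, 0, 0, 0.007, 0, 0, 0], [0.8, 0, 0, 0.008, 0, 0, 0], [0.8, 0, 0, 0.008, 0, 0, 0], [0.8, 0, 0, 0.008, 0, 0, 0], [0.8, 0, 0, 0.008, 0, 0, 0], [0.8, 0, 0, 0.008, 0, 0, 0], [0.8, 0, 0, 0.008, 0, 0, 0]]})

```text
time_s: 14.05
tcp_pos: [0.5976, -0.2288, 0.2294]
ee_rot: [[-0.98, 0.198, 0.001], [0.198, 0.98, -0.0], [-0.001, -0.0, -1.0]]
wrist_force: [0.6, 0.6, 0.5]
gripper_width: 0.76
gripper_force: 0.0
```

jog_arm(offsets={"ticks": [[0.8, 0, 0, -0.03, 0, 0, 0], [0.8, 0, 0, -0.07, 0, 0, 0], [0.8, 0.03, 0.0, -0.10, 0, 0, 0], [0.8, 0.08, 0.0, -0.10, 0, 0, 0], [0.8, 0.13, 0.0, -0.10, 0, 0, 0], [0.8, 0.17, 0.02, -0.10, 0, 0, 0], [0.8, 0.18, 0.06, -0.10, 0, 0, 0], [0.8, 0.19, 0.10, -0.10, 0, 0, 0]]})

```text
time_s: 14.85
tcp_pos: [0.4298, -0.0925, 0.3299]
ee_rot: [[-0.98, 0.2, 0.003], [0.2, 0.98, 0.0], [-0.003, 0.001, -1.0]]
wrist_force: [0.9, 0.5, 0.6]
gripper_width: 0.8
gripper_force: 0.0
```

Run:
```python
from h import *
np.set_printoptions(precision=4,suppress=True)
print(r.sense()['tcp_pos'])
c=eyes.capture('top')
old=ld('top')
for q in (old,c):
  P=np.array([dep(q,u,v) for v in range(145,200) for u in range(375,425)])
  m=(abs(P[:,0]-.6)<.02)&(abs(P[:,1]+.229)<.02)&(P[:,2]>.15)
  print(m.sum(),np.percentile(P[m],[5,50,95],axis=0))
np.savez('pics/top2.npz',**c)
```

```text
[ 0.4298 -0.0925  0.3299]
125 [[ 0.5832 -0.2407  0.1713]
 [ 0.5954 -0.2283  0.2092]
 [ 0.6118 -0.2173  0.2149]]
136 [[ 0.5832 -0.241   0.2102]
 [ 0.5953 -0.2276  0.2483]
 [ 0.6133 -0.2175  0.2547]]
```

```bash
python3 -c "
from h import *
print(tool([.39,0,.3]),tool([.37,.23,.26]))"
```

```text
[0.0565477  0.07855105 0.029933  ] [0.12112722 0.30010631 0.07046393]
```

jog_arm(offsets={"ticks": [[0.8, 0.03, 0.035, 0.015, 0, 0, 0], [0.8, 0.055, 0.075, 0.03, 0, 0, 0], [0.8, 0.068, 0.12, 0.04, 0, 0, 0], [0.8, 0.08, 0.165, 0.05, 0, 0, 0], [0.8, 0.095, 0.21, 0.06, 0, 0, 0], [0.8, 0.11, 0.255, 0.07, 0, 0, 0], [0.8, 0.121, 0.3, 0.07, 0, 0, 0]]})

```text
time_s: 15.6
tcp_pos: [0.3705, 0.2263, 0.2582]
ee_rot: [[-0.98, 0.197, -0.001], [0.197, 0.98, -0.001], [0.001, -0.001, -1.0]]
wrist_force: [0.2, -0.5, 1.5]
gripper_width: 0.798
gripper_force: 0.0
```

Create seg.py:
```python
from h import *
np.set_printoptions(precision=4,suppress=True)
def cloud(c):
    v,u=np.mgrid[0:400,0:640];K=c['K'];T=c['world_from_camera'];z=c['z_map']
    d=np.stack([(u-K[0,2])/K[0,0]*z,-(v-K[1,2])/K[1,1]*z,-z],-1)
    return d@T[:3,:3].T+T[:3,3]
def ad(c,lo=.02,hi=.04,box=(.28,.46,.18,.38)):
    P=cloud(c);m=(P[...,2]>lo)&(P[...,2]<hi)&(P[...,0]>box[0])&(P[...,0]<box[1])&(P[...,1]>box[2])&(P[...,1]<box[3])&(c['z_map']>0)
    m[225:]=0
    n,l,s,_=cv2.connectedComponentsWithStats(m.astype(np.uint8));k=1+s[1:,4].argmax()
    Q=P[l==k];print(len(Q),np.median(Q[:,2]),cv2.minAreaRect((Q[:,:2]*1000).astype(np.float32)),s[k])
```

Run:
```python
from seg import *
c=cap('wrist');print(r.sense()['tcp_pos']);ad(c);ad(c,.024,.036)
```

```text
[0.3722 0.2321 0.2587]
3336 0.02890809799773536 ((371.48187255859375, 284.1034240722656), (48.5477180480957, 108.03610229492188), 26.56550407409668) [ 324  128   88   79 3336]
3281 0.02892713650001849 ((371.3997802734375, 283.8385314941406), (48.161895751953125, 107.60917663574219), 26.563066482543945) [ 324  128   88   79 3281]
```

Run:
```python
from seg import *
c=ld('wrist');ad(c,.014,.028,(.36,.6,.31,.55))
print(tool([.3522,.3224,.12]),tool([.3522,.3224,.006]))
```

```text
2163 0.02062068796423583 ((454.00738525390625, 413.6830139160156), (81.27336120605469, 59.70817184448242), 20.6561222076416) [ 443  175   66   50 2163]
[0.0373 0.0844 0.1389] [0.0374 0.084  0.2529]
```

jog_arm(offsets={"ticks": [[0.8, 0.01, 0.02, 0.03, 0, 0, 8], [0.8, 0.02, 0.04, 0.06, 0, 0, 16], [0.8, 0.03, 0.06, 0.09, 0, 0, 24], [0.8, 0.0373, 0.0842, 0.12, 0, 0, 32], [0.8, 0.0373, 0.0842, 0.139, 0, 0, 40], [0.8, 0.0373, 0.0842, 0.15, 0, 0, 48], [0.8, 0.0373, 0.0842, 0.16, 0, 0, 52], [0.8, 0.0373, 0.0842, 0.16, 0, 0, 52]]})

```text
time_s: 16.45
tcp_pos: [0.3852, 0.27, 0.0694]
ee_rot: [[-0.586, 0.802, -0.114], [0.783, 0.597, 0.174], [0.208, 0.012, -0.978]]
wrist_force: [-0.5, 0.0, 0.0]
gripper_width: 0.801
gripper_force: 0.0
```

```bash
python3 -c "
from h import *
s=r.sense();print(s['tcp_pos'],np.degrees(np.arctan2(s['ee_rot'][1,1],s['ee_rot'][0,1])),tool([.3522,.3224,.006]))"
```

```text
[0.38516314 0.2699594  0.06944065] 36.65900950243517 [0.04718142 0.00407474 0.0749574 ]
```

```bash
python3 -c "
from h import *
print(r.sense()['joints'])"
```

```text
[  46.1305292    18.33413276  -25.91894455  -16.92008396  -44.30373985
 -177.39275917]
```

jog_arm(offsets={"ticks": [[0.8, 0, 0, -0.05, 0, 0, 0]]})

```text
time_s: 16.55
tcp_pos: [0.3898, 0.2559, 0.1127]
ee_rot: [[-0.588, 0.799, -0.129], [0.78, 0.602, 0.171], [0.214, 0.0, -0.977]]
wrist_force: [1.0, 0.9, 0.1]
gripper_width: 0.798
gripper_force: 0.0
```

```bash
python3 -c "
from h import *
print(r.sense()['joints'])"
```

```text
[  44.23716531   14.82640332  -23.29685104  -15.80407333  -51.36500267
 -177.39712978]
```

Add to h.py:
```python
from scipy.spatial.transform import Rotation as Ro
def rv(yaw):  # rotvec (deg, tool axes) to tool-down with tool y at yaw
    s=r.sense();a=np.radians(yaw);y=np.array([np.cos(a),np.sin(a),0]);z=np.array([0,0,-1.]);R=np.c_[np.cross(y,z),y,z]
    return np.degrees(Ro.from_matrix(s['ee_rot'].T@R).as_rotvec())
```

```bash
python3 -c "
from h import *
print(rv(100),rv(33),tool([.36,.30,.15]))"
```

```text
[  6.81409295 -11.10516148 -62.75474565] [ -0.42513307 -12.37957476   3.97388484] [ 0.05987661  0.00270534 -0.02501704]
```

jog_arm(offsets={"ticks": [[0.8, 0.01, 0, -0.025, 1, -1.5, -8], [0.8, 0.02, 0, -0.025, 2, -3, -16], [0.8, 0.03, 0.001, -0.025, 3, -4.5, -24], [0.8, 0.04, 0.002, -0.025, 4, -6, -32], [0.8, 0.05, 0.0027, -0.025, 5, -7.5, -40], [0.8, 0.06, 0.0027, -0.025, 6, -9, -48], [0.8, 0.06, 0.0027, -0.025, 6.5, -10, -56], [0.8, 0.06, 0.0027, -0.025, 6.8, -11.1, -62.7]]})

```text
time_s: 17.35
tcp_pos: [0.3633, 0.3034, 0.1563]
ee_rot: [[-0.983, -0.18, 0.015], [-0.18, 0.984, 0.011], [-0.017, 0.008, -1.0]]
wrist_force: [0.8, -0.5, -0.8]
gripper_width: 0.797
gripper_force: 0.0
```

jog_arm(offsets={"ticks": [[0.8, 0, 0, 0, 0, 0, -8], [0.8, 0, 0, 0, 0, 0, -16], [0.8, 0, 0, 0, 0, 0, -24], [0.8, 0, 0, 0, 0, 0, -32], [0.8, 0, 0, 0, 0, 0, -40], [0.8, 0, 0, 0, 0, 0, -48], [0.8, 0, 0, 0, 0, 0, -56], [0.8, 0, 0, 0, 0, 0, -64]]})

```text
time_s: 18.15
tcp_pos: [0.3634, 0.3029, 0.1563]
ee_rot: [[-0.269, -0.963, 0.014], [-0.963, 0.27, 0.011], [-0.014, -0.011, -1.0]]
wrist_force: [0.5, -0.5, -0.0]
gripper_width: 0.804
gripper_force: 0.0
```

```bash
python3 -c "
from h import *
s=r.sense();print(s['joints'],rv(206.6),tool([.3522,.3224,.1]))"
```

```text
[ 59.81189422  10.43905952 -26.68173328   0.48545285 -51.93978574
 -75.74062247] [ -0.87866912   0.55350109 -42.23145909] [-0.01499187  0.01666268  0.05630589]
```

jog_arm(offsets={"ticks": [[0.8, -0.005, 0.005, 0.01, 0, 0, -8], [0.8, -0.01, 0.01, 0.02, -0.3, 0.2, -16], [0.8, -0.015, 0.0167, 0.04, -0.5, 0.3, -24], [0.8, -0.015, 0.0167, 0.056, -0.7, 0.4, -32], [0.8, -0.015, 0.0167, 0.056, -0.88, 0.55, -38], [0.8, -0.015, 0.0167, 0.056, -0.88, 0.55, -42.2], [0.8, -0.015, 0.0167, 0.056, -0.88, 0.55, -42.2]]})

```text
time_s: 18.85
tcp_pos: [0.3522, 0.3226, 0.1]
ee_rot: [[0.442, -0.897, -0.0], [-0.897, -0.442, -0.0], [-0.0, 0.0, -1.0]]
wrist_force: [0.1, -0.1, 0.3]
gripper_width: 0.8
gripper_force: 0.0
```

```bash
python3 -c "
from h import *
s=r.sense();print(rv(206.6),tool([.3522,.3224,.006]))"
```

```text
[ 0.02428395  0.00536671 -0.3619693 ] [2.29041702e-04 7.34815829e-05 9.40069647e-02]
```

jog_arm(offsets={"ticks": [[0.8, 0, 0, 0.04, 0, 0, -0.4], [0.8, 0, 0, 0.075, 0, 0, -0.4], [0.8, 0, 0, 0.09, 0, 0, -0.4], [0.8, 0, 0, 0.094, 0, 0, -0.4], [0, 0, 0, 0.094, 0, 0, -0.4], [0, 0, 0, 0.094, 0, 0, -0.4], [0, 0, 0, 0.094, 0, 0, -0.4], [0, 0, 0, 0.094, 0, 0, -0.4]]})

```text
time_s: 19.65
tcp_pos: [0.3522, 0.3233, 0.0065]
ee_rot: [[0.448, -0.894, 0.0], [-0.894, -0.448, 0.002], [-0.001, -0.001, -1.0]]
wrist_force: [0.5, 0.1, 3.1]
gripper_width: 0.556
gripper_force: 29.9
```

jog_arm(offsets={"ticks": [[0, 0, 0, 0, 0, 0, 0], [0, 0, 0, 0, 0, 0, 0]]})

```text
time_s: 19.85
tcp_pos: [0.3522, 0.3233, 0.0065]
ee_rot: [[0.448, -0.894, 0.0], [-0.894, -0.448, 0.001], [-0.001, -0.001, -1.0]]
wrist_force: [-0.9, 0.7, 7.2]
gripper_width: 0.548
gripper_force: 29.9
```

jog_arm(offsets={"ticks": [[0, 0, 0, -0.03, 0, 0, 0], [0, 0, 0, -0.07, 0, 0, -4], [0, 0, 0, -0.11, 0, 0, -12], [0, 0, 0, -0.15, 0, 0, -20], [0, 0, 0, -0.16, 0, 0, -28], [0, 0, 0, -0.16, 0, 0, -36], [0, 0, 0, -0.16, 0, 0, -44], [0, 0, 0, -0.16, 0, 0, -52]]})

```text
time_s: 20.65
tcp_pos: [0.3511, 0.3217, 0.1649]
ee_rot: [[0.981, -0.192, -0.003], [-0.192, -0.981, -0.002], [-0.002, 0.002, -1.0]]
wrist_force: [0.3, -1.2, -2.1]
gripper_width: 0.55
gripper_force: 29.9
```

```bash
python3 -c "
from h import *
s=r.sense();print(rv(258.6),tool([.355,.1,.16]),tool([.365,-.1,.16]),tool([.4345,-.1943,.1]),s['joints'])"
```

```text
[0.13343753 0.14078897 0.32160939] [0.04641087 0.21681203 0.00531837] [0.0946553  0.41116317 0.00565079] [0.18112789 0.49021206 0.06562164] [ 62.03618176  10.78616367 -24.53404139  -0.11794295 -54.84816015
  16.95347474]
```

jog_arm(offsets={"ticks": [[0, 0.008, 0.04, 0, 0, 0, 0.3], [0, 0.018, 0.085, 0, 0, 0, 0.3], [0, 0.027, 0.13, 0, 0, 0, 0.3], [0, 0.037, 0.175, 0, 0, 0, 0.3], [0, 0.046, 0.22, 0, 0, 0, 0.3], [0, 0.058, 0.265, 0, 0, 0, 0.3], [0, 0.07, 0.31, 0, 0, 0, 0.3], [0, 0.082, 0.355, 0, 0, 0, 0.3]]})

```text
time_s: 21.45
tcp_pos: [0.361, -0.0435, 0.1656]
ee_rot: [[0.979, -0.202, -0.002], [-0.202, -0.979, -0.001], [-0.002, 0.001, -1.0]]
wrist_force: [1.9, 0.7, -2.1]
gripper_width: 0.552
gripper_force: 29.9
```

```bash
python3 -c "
from h import *
s=r.sense();print(rv(258.6),tool([.375,-.12,.16]),tool([.4316,-.1939,.1]),s['joints'])"
```

```text
[ 0.05158135  0.09852657 -0.24541823] [0.02915699 0.07206099 0.00560026] [0.09961195 0.13296064 0.0655344 ] [ 1.91886023e+01 -1.01409829e+00 -3.79295612e+01 -7.45812815e-03
 -5.31955889e+01  5.91704532e+01]
```

jog_arm(offsets={"ticks": [[0, 0.015, 0.04, 0, 0, 0, 0], [0, 0.03, 0.08, 0, 0, 0, 0], [0, 0.06, 0.11, 0.01, 0, 0, 0], [0, 0.09, 0.132, 0.03, 0, 0, 0], [0, 0.0996, 0.133, 0.06, 0, 0, 0], [0, 0.0996, 0.133, 0.09, 0, 0, 0], [0, 0.0996, 0.133, 0.11, 0, 0, 0], [0, 0.0996, 0.133, 0.12, 0, 0, 0]]})

```text
time_s: 22.25
tcp_pos: [0.4304, -0.1921, 0.0434]
ee_rot: [[0.979, -0.203, -0.007], [-0.203, -0.979, -0.0], [-0.007, 0.002, -1.0]]
wrist_force: [0.9, 0.6, -2.1]
gripper_width: 0.55
gripper_force: 29.9
```

```bash
python3 -c "
from h import *
s=r.sense();print(rv(258.6),tool([.4316,-.1939,.0245]))"
```

```text
[ 0.0855201   0.39833763 -0.33564751] [0.00165446 0.00150032 0.01890216]
```

jog_arm(offsets={"ticks": [[0, 0, 0, 0.004, 0, 0.3, 0], [0, 0.0005, 0, 0.010, 0, 0.3, 0], [0, 0.001, 0.0005, 0.014, 0, 0.3, 0], [0, 0.001, 0.0005, 0.016, 0, 0.3, 0]]})

```text
time_s: 22.65
tcp_pos: [0.4341, -0.1929, 0.0301]
ee_rot: [[0.979, -0.202, 0.005], [-0.202, -0.979, -0.002], [0.005, 0.001, -1.0]]
wrist_force: [-0.0, 0.4, -1.8]
gripper_width: 0.549
gripper_force: 29.9
```

```bash
python3 -c "
from h import *
s=r.sense();print(rv(258.6),tool([.4316,-.1939,.0235]),tool([.464,-.2004,.0235]))"
```

```text
[ 0.06752444 -0.30409262 -0.25673498] [-0.00226037  0.00143972  0.00662585] [0.03078425 0.00125921 0.00680111]
```

jog_arm(offsets={"ticks": [[0, -0.002, 0.0013, 0.003, 0, -0.3, -0.2], [0, -0.002, 0.0013, 0.005, 0, -0.3, -0.2], [0, 0.003, 0.0013, 0.0055, 0, -0.3, -0.2], [0, 0.01, 0.0013, 0.006, 0, -0.3, -0.2], [0, 0.017, 0.0013, 0.006, 0, -0.3, -0.2], [0, 0.024, 0.0013, 0.006, 0, -0.3, -0.2], [0, 0.031, 0.0013, 0.006, 0, -0.3, -0.2], [0, 0.031, 0.0013, 0.006, 0, -0.3, -0.2]]})

```text
time_s: 23.45
tcp_pos: [0.4653, -0.2007, 0.024]
ee_rot: [[0.98, -0.199, -0.0], [-0.199, -0.98, -0.001], [0.0, 0.001, -1.0]]
wrist_force: [0.7, 0.4, -2.2]
gripper_width: 0.549
gripper_force: 29.9
```

```bash
python3 -c "
from h import *
s=r.sense();print(rv(258.6),tool([.464,-.2004,.0225]))"
```

```text
[ 0.07699418 -0.01432402 -0.05316922] [-1.30582686e-03 -9.41280795e-05  1.47953137e-03]
```

jog_arm(offsets={"ticks": [[0, 0, 0, 0.001, 0, 0, 0], [0, 0, 0, 0.002, 0, 0, 0], [0, 0, 0, 0.002, 0, 0, 0]]})

```text
time_s: 23.75
tcp_pos: [0.4638, -0.2005, 0.0226]
ee_rot: [[0.98, -0.199, -0.001], [-0.199, -0.98, -0.001], [-0.0, 0.001, -1.0]]
wrist_force: [-0.6, 0.2, 3.0]
gripper_width: 0.553
gripper_force: 29.9
```

jog_arm(offsets={"ticks": [[0.8, 0, 0, 0, 0, 0, 0], [0.8, 0, 0, 0, 0, 0, 0], [0.8, 0, 0, 0, 0, 0, 0], [0.8, 0, 0, 0, 0, 0, 0]]})

```text
time_s: 24.15
tcp_pos: [0.4636, -0.2005, 0.0218]
ee_rot: [[0.98, -0.199, -0.002], [-0.199, -0.98, -0.001], [-0.001, 0.001, -1.0]]
wrist_force: [0.4, -0.4, 0.4]
gripper_width: 0.78
gripper_force: 0.0
```

jog_arm(offsets={"ticks": [[0.8, 0, 0, -0.03, 0, 0, 0], [0.5, -0.03, 0, -0.06, 0, 0, 0], [0, -0.038, 0, -0.08, 0, 0, 8], [0, -0.038, 0, -0.08, 0, 0, 16], [0, -0.038, 0, -0.08, 0, 0, 24], [0, -0.038, 0, -0.08, 0, 0, 32], [0, -0.038, 0, -0.08, 0, 0, 40], [0, -0.038, 0, -0.08, 0, 0, 48]]})

```text
time_s: 24.95
tcp_pos: [0.4265, -0.1928, 0.1019]
ee_rot: [[0.503, -0.864, -0.001], [-0.864, -0.503, -0.001], [0.0, 0.002, -1.0]]
wrist_force: [0.6, 0.3, -0.5]
gripper_width: 0.25
gripper_force: 0.0
```

jog_arm(offsets={"ticks": [[0, 0, 0, 0, 0, 0, 8], [0, 0, 0, 0, 0, 0, 16], [0, 0, 0, 0, 0, 0, 24], [0, 0, 0, 0, 0, 0, 32], [0, 0, 0, 0, 0, 0, 40], [0, 0, 0, 0, 0, 0, 48], [0, 0, 0, 0, 0, 0, 56], [0, 0, 0, 0, 0, 0, 64]]})

```text
time_s: 25.75
tcp_pos: [0.4264, -0.1928, 0.1018]
ee_rot: [[-0.556, -0.831, -0.002], [-0.831, 0.556, -0.001], [0.002, 0.001, -1.0]]
wrist_force: [0.9, -0.3, 0.2]
gripper_width: 0.008
gripper_force: 0.0
```

jog_arm(offsets={"ticks": [[0, 0, 0, 0, 0, 0, 8], [0, 0, 0, 0, 0, 0, 16], [0, 0, 0, 0, 0, 0, 24], [0, 0, 0, 0, 0, 0, 32], [0, 0, 0, 0, 0, 0, 40], [0, 0, 0, 0, 0, 0, 48], [0, 0, 0, 0, 0, 0, 56], [0, 0, 0, 0, 0, 0, 64]]})

```text
time_s: 26.55
tcp_pos: [0.4265, -0.1928, 0.1018]
ee_rot: [[-0.991, 0.136, -0.002], [0.136, 0.991, -0.001], [0.001, -0.001, -1.0]]
wrist_force: [-0.2, 0.5, 0.7]
gripper_width: 0.01
gripper_force: 0.0
```

Run:
```python
from seg import *
s=r.sense();print(rv(78.6),tool([.4285,-.1933,.028]),s['joints'])
c=cap('wrist');ad(c,.041,.05,(.40,.60,-.28,-.14))
```

```text
[-0.0696 -0.0819  3.5945] [-0.0022 -0.0001  0.0738] [ -4.3255  14.6269 -30.5293   0.0875 -44.9318 -93.542 ]Traceback (most recent call last):
  File "<stdin>", line 3, in <module>
  File "seg.py", line 10, in ad
    n,l,s,_=cv2.connectedComponentsWithStats(m.astype(np.uint8));k=1+s[1:,4].argmax()
                                                                     ~~~~~~~~~~~~~~^^
ValueError: attempt to get argmax of an empty sequence
```

jog_arm(offsets={"ticks": [[0, 0, 0, 0.035, 0, 0, 3.6], [0, 0, 0, 0.06, 0, 0, 3.6], [0, 0, 0, 0.074, 0, 0, 3.6], [0, -0.01, 0, 0.074, 0, 0, 3.6], [0, -0.02, 0, 0.074, 0, 0, 3.6], [0, -0.03, 0, 0.074, 0, 0, 3.6], [0, -0.038, 0, 0.074, 0, 0, 3.6], [0, -0.045, 0, 0.074, 0, 0, 3.6]]})

```text
time_s: 27.4
tcp_pos: [0.4721, -0.1989, 0.0285]
ee_rot: [[-0.981, 0.192, -0.001], [0.192, 0.981, -0.001], [0.0, -0.001, -1.0]]
wrist_force: [-0.3, -0.1, 0.4]
gripper_width: 0.005
gripper_force: 0.7
```

jog_arm(offsets={"ticks": [[0, -0.005, -0.002, 0, 0, 0, 0], [0, -0.009, -0.003, 0, 0, 0, 0], [0, -0.012, -0.003, 0, 0, 0, 0], [0, -0.015, -0.003, 0, 0, 0, 0]]})

```text
time_s: 27.8
tcp_pos: [0.4851, -0.2047, 0.0278]
ee_rot: [[-0.981, 0.192, -0.002], [0.192, 0.981, -0.001], [0.002, -0.001, -1.0]]
wrist_force: [-1.0, 0.6, 2.0]
gripper_width: 0.005
gripper_force: 0.7
```

jog_arm(offsets={"ticks": [[0, -0.002, 0, 0, 0, 0, 0], [0, -0.004, 0, 0, 0, 0, 0], [0, -0.006, 0, 0, 0, 0, 0], [0, -0.006, 0, 0, 0, 0, 0]]})

```text
time_s: 28.2
tcp_pos: [0.4873, -0.2053, 0.0271]
ee_rot: [[-0.981, 0.193, -0.009], [0.193, 0.981, 0.001], [0.009, -0.001, -1.0]]
wrist_force: [-6.4, 2.3, 4.4]
gripper_width: 0.003
gripper_force: 3.6
```

Run:
```python
from seg import *
for n in('scene','top'):
    c=cap(n);P=cloud(c)
    Q=(P-np.array([.551,-.218,0]));x=Q[...,0]*.980-Q[...,1]*.1977;y=Q[...,0]*.1977+Q[...,1]*.98
    m=(abs(y)<.03)&(x>-.2)&(x<.05)&(P[...,2]>.036)&(P[...,2]<.056)&(c['pixels'].mean(-1)<70)
    print(n,m.sum(),np.percentile(x[m],[0,2,50,98,100]) if m.sum() else '')
```

```text
scene 85 [-0.0792 -0.0784 -0.0503  0.0005  0.0066]
top 0
```

jog_arm(offsets={"ticks": [[0, -0.002, 0, 0, 0, 0, 0], [0, -0.004, 0, 0, 0, 0, 0], [0, -0.004, 0, 0, 0, 0, 0]]})

```text
time_s: 28.6
tcp_pos: [0.4871, -0.2062, 0.0262]
ee_rot: [[-0.981, 0.195, -0.016], [0.195, 0.981, 0.002], [0.016, -0.001, -1.0]]
wrist_force: [-9.8, 5.5, 6.3]
gripper_width: 0.006
gripper_force: 5.3
```

jog_arm(offsets={"ticks": [[0, 0.004, 0, 0, 0, 0, 0], [0, 0.02, 0, 0, 0, 0, 0], [0, 0.03, 0, 0, 0, 0, 0], [0, 0.03, 0, -0.04, 0, 0, 0], [0, 0.03, 0, -0.09, 0, 0, 0], [0, 0.03, 0.0, -0.14, 0, 0, 0], [0, 0.03, -0.04, -0.14, 0, 0, 0], [0, 0.03, -0.08, -0.14, 0, 0, 0]]})

```text
time_s: 29.4
tcp_pos: [0.4524, -0.2797, 0.1709]
ee_rot: [[-0.982, 0.189, 0.006], [0.189, 0.982, -0.003], [-0.006, -0.002, -1.0]]
wrist_force: [0.1, -0.3, -1.3]
gripper_width: 0.007
gripper_force: 0.0
```

Run:
```python
from seg import *
c=cap('wrist')
P=cloud(c);Q=(P-np.array([.551,-.218,0]));x=Q[...,0]*.980-Q[...,1]*.1977;y=Q[...,0]*.1977+Q[...,1]*.98
m=(abs(y)<.035)&(x>-.2)&(x<.06)&(P[...,2]>.038)&(P[...,2]<.052)&(c['pixels'].mean(-1)<90)
print(m.sum(),[np.percentile(a[m],[1,50,99]) for a in(x,y,P[...,2])] if m.sum() else '')
print(rv(-11.4-180),rv(168.6),rv(-11.4),r.sense()['joints'])
cv2.imwrite('pics/w5.png',c['pixels'][:,:,::-1])
```

```text
19 [array([-0.0555, -0.0553, -0.055 ]), array([-0.021 , -0.011 ,  0.0111]), array([0.0381, 0.0386, 0.0394])]
[ -0.2985   0.0023 -89.747 ] [ -0.2985   0.0023 -89.747 ] [ 0.0023  0.2989 90.2527] [-14.6664  15.6344 -17.2458   0.2113 -56.9175 -86.5958]
```

jog_arm(offsets={"ticks": [[0, 0, 0, 0, 0, 0, -8], [0, 0, 0, 0, 0, 0, -16], [0, 0, 0, 0, 0, 0, -24], [0, 0, 0, 0, 0, 0, -32], [0, 0, 0, 0, 0, 0, -40], [0, 0, 0, 0, 0, 0, -48], [0, 0, 0, 0, 0, 0, -56], [0, 0, 0, 0, 0, 0, -64]]})

```text
time_s: 30.25
tcp_pos: [0.451, -0.2792, 0.1681]
ee_rot: [[-0.598, -0.801, -0.0], [-0.801, 0.598, -0.002], [0.001, -0.001, -1.0]]
wrist_force: [0.4, -0.5, -0.0]
gripper_width: 0.009
gripper_force: 0.0
```

jog_arm(offsets={"ticks": [[0, 0, 0, 0, 0, 0, -8], [0, 0, 0, 0, 0, 0, -16], [0, 0, 0, 0, 0, 0, -24], [0, 0, 0, 0, 0, 0, -25.8]]})

```text
time_s: 30.65
tcp_pos: [0.451, -0.2792, 0.1682]
ee_rot: [[-0.192, -0.981, 0.0], [-0.981, 0.192, -0.002], [0.002, -0.0, -1.0]]
wrist_force: [-0.2, 0.3, -0.4]
gripper_width: 0.004
gripper_force: 0.0
```

```bash
python3 - <<'E'
from seg import *
print(rv(168.6),tool([.5972,-.3028,.1]))
for n in('top','scene'):
    c=cap(n)
    P=cloud(c);Q=(P-np.array([.551,-.218,0]));x=Q[...,0]*.980-Q[...,1]*.1977;y=Q[...,0]*.1977+Q[...,1]*.98
    m=(y>-.095)&(y<-.045)&(x>.04)&(x<.085)&(P[...,2]>.05)&(P[...,2]<.1)
    print(n,m.sum(),[np.percentile(a[m],[2,50,98]) for a in(x,y,P[...,2])] if m.sum() else '')
E
```

```text
[-0.0204 -0.0882  0.3209] [-0.0051 -0.148   0.0682]
top 21 [array([0.0737, 0.0809, 0.0843]), array([-0.0843, -0.0674, -0.0478]), array([0.0702, 0.0752, 0.0835])]
scene 41 [array([0.0477, 0.0623, 0.0832]), array([-0.0789, -0.0634, -0.047 ]), array([0.0698, 0.0758, 0.0791])]
```

jog_arm(offsets={"ticks": [[0, 0, -0.045, 0, 0, 0, 0], [0, -0.003, -0.09, 0, 0, 0, 0], [0, -0.005, -0.13, 0.01, 0, 0, 0], [0, -0.005, -0.148, 0.04, 0, 0, 0], [0, -0.005, -0.148, 0.065, 0, 0, 0], [0, -0.005, -0.148, 0.075, 0, 0, 0], [0, -0.005, -0.148, 0.08, 0, 0, 0]]})

```text
time_s: 31.45
tcp_pos: [0.5959, -0.3032, 0.0866]
ee_rot: [[-0.196, -0.981, -0.003], [-0.981, 0.196, -0.001], [0.001, 0.003, -1.0]]
wrist_force: [1.0, -0.8, 1.0]
gripper_width: 0.006
gripper_force: 0.0
```

```bash
python3 -c "
from h import *
print(tool([.5972,-.3028,.06]))"
```

```text
[-0.00065497 -0.00128439  0.0266029 ]
```

jog_arm(offsets={"ticks": [[0, 0, -0.001, 0.005, 0, 0, 0], [0, 0, -0.001, 0.010, 0, 0, 0], [0, 0, -0.001, 0.015, 0, 0, 0], [0, 0, -0.001, 0.020, 0, 0, 0], [0, 0, -0.001, 0.025, 0, 0, 0], [0, 0, -0.001, 0.026, 0, 0, 0]]})

```text
time_s: 32.05
tcp_pos: [0.5979, -0.3038, 0.0617]
ee_rot: [[-0.196, -0.981, -0.0], [-0.981, 0.196, -0.002], [0.002, -0.0, -1.0]]
wrist_force: [0.1, -2.0, 2.1]
gripper_width: 0.004
gripper_force: 1.3
```

jog_arm(offsets={"ticks": [[0, 0, 0, 0.001, 0, 0, 0], [0, 0, 0, 0.001, 0, 0, 0], [0, 0, 0, 0.001, 0, 0, 0], [0, 0, 0, 0.001, 0, 0, 0], [0, 0, 0, 0.001, 0, 0, 0], [0, 0, 0, 0.001, 0, 0, 0], [0, 0, 0, 0.001, 0, 0, 0], [0, 0, 0, 0.001, 0, 0, 0]]})

```text
time_s: 32.85
tcp_pos: [0.5975, -0.3034, 0.0608]
ee_rot: [[-0.195, -0.981, -0.001], [-0.981, 0.195, -0.001], [0.001, 0.001, -1.0]]
wrist_force: [1.3, -1.3, 2.2]
gripper_width: 0.004
gripper_force: 1.4
```

Create kn.py:
```python
from seg import *
for n in('top','scene'):
    q=cap(n);P=cloud(q).reshape(-1,3)
    m=(abs(P[:,0]-.599)<.015)&(abs(P[:,1]+.228)<.015)&(P[:,2]>.1)
    print(n,m.sum(),np.percentile(P[m][:,2],[50,95,99]) if m.sum() else '')
```

```bash
python3 kn.py
```

```text
top 283 [0.3937 0.4073 0.4091]
scene 100 [0.2026 0.3344 0.3431]
```

Run:
```python
from seg import *
q=ld('scene');P=cloud(q).reshape(-1,3)
m=(abs(P[:,0]-.599)<.02)&(abs(P[:,1]+.228)<.02)&(P[:,2]>.1)
print(np.histogram(P[m][:,2],np.arange(.1,.36,.01)))
```

```text
(array([10, 10,  3,  2,  1,  2, 10, 28, 10, 19, 19, 36,  0,  0,  0,  0,  0,
        0,  0,  0,  0,  0,  1,  7,  9]), array([0.1 , 0.11, 0.12, 0.13, 0.14, 0.15, 0.16, 0.17, 0.18, 0.19, 0.2 ,
       0.21, 0.22, 0.23, 0.24, 0.25, 0.26, 0.27, 0.28, 0.29, 0.3 , 0.31,
       0.32, 0.33, 0.34, 0.35]))
```

The knob's top is now at about 0.219 m, so the rail is at 0.015 and the pad is on the adaptor. I'll let go and back off.

jog_arm(offsets={"ticks": [[0, 0, 0, -0.01, 0, 0, 0], [0, 0, 0, -0.025, 0, 0, 0], [0, 0.02, 0, -0.06, 0, 0, 0], [0, 0.05, 0.02, -0.1, 0, 0, 0], [0, 0.08, 0.05, -0.13, 0, 0, 0], [0, 0.11, 0.08, -0.15, 0, 0, 0], [0, 0.14, 0.11, -0.16, 0, 0, 0], [0, 0.17, 0.14, -0.16, 0, 0, 0]]})

```text
time_s: 33.75
tcp_pos: [0.4257, -0.4433, 0.2245]
ee_rot: [[-0.195, -0.981, 0.002], [-0.981, 0.195, -0.003], [0.002, -0.002, -1.0]]
wrist_force: [-0.1, -1.1, -0.8]
gripper_width: 0.007
gripper_force: 0.0
```

Run:
```python
from seg import *
c=cap('top');P=cloud(c)
m=(abs(P[...,0]-.599)<.015)&(abs(P[...,1]+.228)<.015)&(P[...,2]>.1);print(np.percentile(P[...,2][m],[50,95,99]))
for n in('top','scene'):
    if n=='scene':c=cap(n);P=cloud(c)
    Q=(P-np.array([.551,-.218,0]));x=Q[...,0]*.980-Q[...,1]*.1977;y=Q[...,0]*.1977+Q[...,1]*.98
    m=(y>-.095)&(y<-.045)&(x>.04)&(x<.085)&(P[...,2]>.04)&(P[...,2]<.1)
    print(n,m.sum(),[np.percentile(a[m],[2,50,98]) for a in(x,y,P[...,2])] if m.sum() else '')
f=lambda im,x,y,w,h,s:cv2.resize(im[y:y+h,x:x+w],None,fx=s,fy=s,interpolation=cv2.INTER_CUBIC)
b=ld('top')
cv2.imwrite('pics/f.png',np.vstack([f(c['pixels'],310,150,100,60,5)[:,:500],f(b['pixels'],340,150,100,60,5)])[:,:,::-1])
print(r.sense()['tcp_pos'],r.sense()['time_s'])
```

```text
[0.2154 0.2211 0.2234]
top 72 [array([0.052 , 0.0679, 0.0841]), array([-0.0869, -0.073 , -0.0528]), array([0.067 , 0.0721, 0.077 ])]
scene 39 [array([0.0481, 0.0654, 0.0844]), array([-0.0796, -0.0632, -0.0491]), array([0.0641, 0.0709, 0.0747])]
[ 0.4226 -0.4439  0.2228] 33.85
```

View pics/f.png

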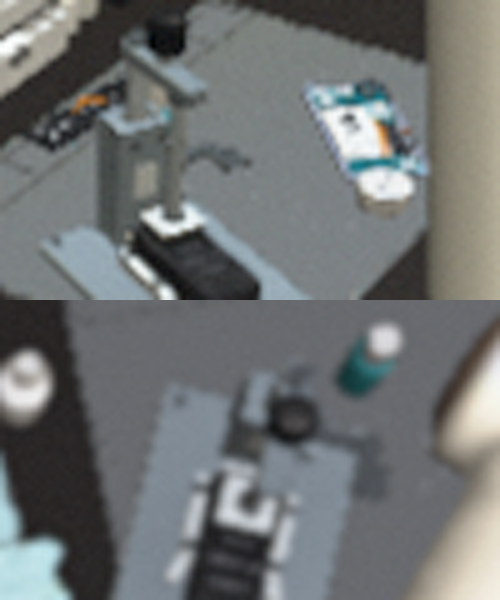

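The picture shows the pad resting on the adaptor, which lies flat between the fences against the rear stop. The thumb plate is back up, with the pawl resting on a tooth's slope as expected at 0.015, and the bystanders in view (phone, tin, teal and spray bottles) look unmoved.

```bash
python3 -c "
from h import *
print(finish_job())"
```

```text
the job is handed in; nothing more can be done
None
```

I handed the job in at about 34 s: the adaptor is clamped against the rear stop with the pawl sprung back, and the glue bottle stands on the bare bench, though I first set it on the heat-gun plate by mistake, and re-placing it peaked at 41 N at the wrist (through the gripped bottle), near the 40 N limit for the arm and gripper body.

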